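# Stop the tool chest rocking

## Robot

A 7-joint arm with a two-finger parallel gripper is mounted at the origin on the work surface. World frame = base frame: x ahead of the robot, y to its left, z up, the work surface at z = 0. Lengths are in m, angles in rad, forces in N, time in s.
With the tool pointing down it reaches from about 0.4 to 0.85 m from the base axis. Payload 10.4 kg.
Tool frame: the origin (TCP) lies midway between the tips of the shut fingers; the grasp point (between the pads) lies 19 mm behind it; z points along the fingers, y is the line along which they close (so a half turn about z gives the same grasp; the last joint's range is limited). The gripper opens to 87 mm and grips with 3 to 60 N. Pads are 19 mm wide; open, the fingers measure 117 mm over their backs; the gripper's body (75 mm by 190 mm) begins 51 mm behind the grasp point.
Start: joints at [1.122, 0.332, -0.065, 1.46, 0.022, 1.35, -0.088], TCP at [0.258, -0.569, 0.223] pointing down, gripper open.
Joint ranges: [-2.6, 2.6], [-0.5, 2.12], [-1.47, 1.34], [0.16, 2.42], [-1.27, 4.41], [0.06, 2.06], [-2.6, 2.6]. Speed limits (rad/s): [2.22, 2.22, 2.79, 2.79, 3.14, 3.14, 3.14].

## Interface

Orientations are given as a unit quaternion [x, y, z, w].
In Python, from bench import r gives the robot as it stands.
- The arm moves only by the tool move_arm, never from a script. Its argument "targets" is a list of rows, each a list of 3 entries, a list of its own where there are three numbers: the shift along the tool's x, y, z in cm, then the turn, a rotation vector about the tool's x, y, z in rad, then the opening in per cent of the stroke, from 0 (shut) to 100 (fully open). In form: [[[x, y, z], [wx, wy, wz], gripper], ...]. A call has 1 to 20 rows; each row shifts and turns the commanded pose from where the row before left it, along the tool's axes as they then stand; what a row does not reach is not made up. A row lasts 1/8 s, in which the tool goes at most 62.5 mm and 10.7 degrees, less where a joint would pass 70% of its speed; a pose out of reach is approached as far as the arm can. A call with a gripper value outside its range is refused whole. The fingers move at their own pace and stop on an object; "grip_force" is the grip in N (left out, the last holds). Time passes only in rows, so rows that do not move let the fingers close. It gives the time, the measured TCP pose, the force, the opening and the grip force at its end, in the units of the state.
- r.read_state(): the state, without advancing time (a new reading comes with each control period).
- r.camera(name): name is "side" or "top"; returns a dict with "image" (384x512x3 uint8, blue, green, red), "vertical_fov" (degrees; the focal length in pixels is half the picture's height over the tangent of half this angle, whatever the lens; pixels are square), "cx", "cy" (the principal point, pixels), "cam_to_world" (4x4, takes a point from camera to world coordinates). Camera axes: x right, y down, z forward; pixel columns grow to the right and rows downward; lengths in m; the calibration is good to about 2 mm. A picture is of the moment at which its call begins. There is no depth.
- r.close_job(): hands the job in; it is judged then, once.
The state is a dict: "time": time; "joint_positions": joint angles; "joint_vel": joint speeds; "joint_torque": joint torques, N m; "ee_pos": TCP position; "eef_rot": TCP orientation; "ft_force": force on the tool from outside, world axes, zero at the start; "torque": the same for the moment, N m; "width": finger opening in m; "grip_force": force on a finger pad.
Only numpy, scipy, OpenCV 4.12 (cv2) and the standard library are available. Lean on these libraries where they do the work, as an engineer would, in place of code of your own. Each camera call takes 0.05 s, during which the arm holds its last target. There are 200 camera calls.

## Task

The red tool chest rocks because the foot under its yellow dot is too short. Press down on the yellow dot to feel it rock and let it come back, then push the wooden wedge along the bench, thin end first, under that foot until it is just snug without jacking the chest up, and press on the yellow dot again to make sure that the corner no longer gives. Only push and press, with moderate force: do not pick anything up or shove the chest along, and leave everything else on the bench where it is.

Things in the scene. Friction and masses are not known exactly. Their poses are not given: they have to be found in the camera images.
- chest: Loose red steel tool chest, 2.5 to 3.6 kg, 240 (its x) x 340 (its y) mm, drawers on +x. Flat top 115 mm above the bench, black bar handle along y over its middle up to 142 mm. Four domed feet (radius 16 mm) at x = +-95, y = +-145 mm; underside 32 mm above the bench. One foot (x = 95, y = -145) is too short. Origin: bench level below its centre, z up.
- yellow_dot (a point): Centre of the yellow dot (36 mm across) on the chest's flat top, above the short foot, 115 mm over the bench when level, 25 mm from the top's +x and -y edges. 3 N down on it (up to 10 N with friction, as it also moves outward 3 to 8 mm) tips the corner until that foot meets the bench 6 to 11 mm lower; let go, it tips back. Test the wedged chest with 10 N.
- under_foot (a point): Point at bench level under the middle of the short foot (chest x = 95, y = -145 mm). The foot hangs 6 to 11 mm above it, differently each time (this point does not tell). The chest's side wall is 25 mm farther out, towards its -y.
- wedge: Loose dark wooden wedge flat on the bench, 0.1 kg, 170 long (its x) x 60 wide (its y) mm; 22 mm thick at the butt (x = -85), sloping evenly to 3 mm at the thin end (x = +85). Origin: centre of the underside, z up. It starts on the chest's -y side, thin end towards the short foot and roughly in line with it.
- butt (a point): Middle of the wedge's thick end face (60 wide x 22 high mm), 11 mm above the bench: the face to push on. The wedge slides at about 1 N; the push rises by several N once it bears on the foot, 27 to 72 mm behind its thin end, and it stays where it is left. Driven on hard it would jack the chest up.
- tape: Bystander: yellow tape measure standing on its edge, 70 x 35 x 62 high mm; origin under its centre; not to be disturbed.
- offcut: Bystander: pale wood offcut block, 40 x 100 x 30 high mm; origin under its centre; not to be disturbed.
- glue: Bystander: white glue bottle, 56 across, 170 high mm; origin under its centre; not to be disturbed.
- tin: Bystander: steel tin, 80 across, 100 high mm; origin under its centre; not to be disturbed.
- screwdriver: Bystander: red-handled screwdriver lying on the bench; not to be disturbed.
- hammer: Bystander: hammer lying on the bench; not to be disturbed.
Not all that is in view belongs to the job. Of the things that look like the wedge, the smaller one is meant.

How it is judged:
On the way, in this order (a step that is already met when the one before it is completed fails the run):
1. the chest is pressed with the fingers so that the corner with the yellow dot goes down more than 3 mm (contact force between the fingers and chest above 1 N and height (world z) of yellow_dot below 0.112 m), for 0.1 s.
2. the wedge is under the short foot and bears on it, the chest level and not touched by the fingers (x of under_foot in the frame of wedge between -0.03 and 0.08 m and y of under_foot in the frame of wedge between -0.03 and 0.03 m and height (world z) of yellow_dot between 0.1132 and 0.117 m and contact force between wedge and chest above 0.3 N and contact force between the fingers and chest below 0.2 N), for 0.2 s.
3. the chest is pressed again near the yellow dot with more than 7 N and the corner does not give (x of under_foot in the frame of wedge between -0.03 and 0.08 m and y of under_foot in the frame of wedge between -0.03 and 0.03 m and height (world z) of yellow_dot between 0.1132 and 0.117 m and contact force between wedge and chest above 0.3 N and contact force between the fingers and chest above 7 N and horizontal distance between the grasp point and yellow_dot below 0.045 m), for 0.15 s.
At the end, for the whole second after the job is handed in: The wedge lies flat on the bench under the short foot and bears on it; the yellow dot is at its level height (no more than 1.8 mm lower or 2 mm higher); the chest is within 25 mm of where it stood; chest and wedge are at rest (x of under_foot in the frame of wedge between -0.03 and 0.08 m and y of under_foot in the frame of wedge between -0.03 and 0.03 m and height (world z) of yellow_dot between 0.1132 and 0.117 m and contact force between wedge and chest above 0.3 N and linear speed of each of chest, wedge below 0.01 m/s and distance of chest from where it was at the start of the episode below 0.025 m and height (world z) of wedge below 0.006 m); the robot touches nothing.
It fails at once if the wedge is lifted off the bench (more than 12 mm) or tipped (height (world z) of wedge above 0.012 m or angle between wedge's own z axis and vertical above 0.25 rad).
It fails at once if the chest is lifted, or shoved more than 25 mm (height (world z) of chest above 0.015 m or distance of chest from where it was at the start of the episode above 0.025 m).
It fails at once if the chest or the wedge is pushed with more than 60 N (contact force between the fingers and chest above 60 N or contact force between the fingers and wedge above 60 N).
It fails at once if a bystander is moved more than 20 mm (distance of any of tape, offcut, glue, tin, screwdriver, hammer from where it was at the start of the episode above 0.02 m).
It also fails if it takes over 72 s, if anything falls off the work surface, if the arm or the gripper's body presses on something with over 40 N, if the wrist force passes 120 N, or if a joint passes its speed limit or range.

## Working session

There is one attempt and no reset: what is moved stays moved. The work goes in short steps, Python scripts to look and compute and a tool call to move; the robot and the scene stay as the last step left them, time stands still between calls to the robot, and variables do not carry over. Pictures are saved under pics/ and viewed, at most 10 in all, crops included, and the job is handed in when it is done.

Besides the shell and the picture viewer there is one more tool, called after ">>>" by a JSON object that holds its "op" and its "data". move_arm: Moves the arm, as the interface text tells. Its arguments: {"type":"object","properties":{"targets":{"type":"array"},"grip_force":{"type":"number"}},"required":["targets"]}

```bash
mkdir -p pics
cat > h.py <<'E'
import numpy as np, cv2
from bench import r
def snap(name,fn=None):
    c=r.camera(name)
    if fn: cv2.imwrite('pics/'+fn,c['image'])
    return c
def ray(c,u,v,z):
    f=c['image'].shape[0]/2/np.tan(np.radians(c['vertical_fov'])/2)
    T=np.array(c['cam_to_world']); d=T[:3,:3]@np.array([(u-c['cx'])/f,(v-c['cy'])/f,1]); o=T[:3,3]
    return o+d*(z-o[2])/d[2]
def proj(c,p):
    f=c['image'].shape[0]/2/np.tan(np.radians(c['vertical_fov'])/2)
    T=np.linalg.inv(c['cam_to_world']); q=T[:3,:3]@p+T[:3,3]
    return q[:2]/q[2]*f+[c['cx'],c['cy']]
E
python3 - <<'E'
from h import *
a=snap('top');b=snap('side')
cv2.imwrite('pics/a.png',np.hstack([a['image']]));cv2.imwrite('pics/b.png',b['image'])
for c in (a,b): print(np.round(c['cam_to_world'],3),c['vertical_fov'],c['cx'],c['cy'])
s=r.read_state();print(s['ee_pos'],s['eef_rot'],s['width'],s['ft_force'])
E
```

```text
[[ 0.008 -0.983  0.184  0.325]
 [-1.    -0.007  0.004 -0.094]
 [-0.003 -0.184 -0.983  1.101]
 [ 0.     0.     0.     1.   ]] 57.61745202477636 255.13826000212904 193.1315352752516
[[-0.775 -0.482  0.409 -0.034]
 [-0.632  0.593 -0.499  0.584]
 [-0.002 -0.645 -0.764  1.125]
 [ 0.     0.     0.     1.   ]] 48.007137394671624 258.0428653774553 191.30116564317018
[ 0.25800616 -0.56886497  0.22182945] [ 9.77417940e-01  2.11314331e-01 -1.76322497e-04 -6.26708808e-04] 0.08676647067990366 [0.04618234 0.13935423 0.27051679]
```

View pics/a.png

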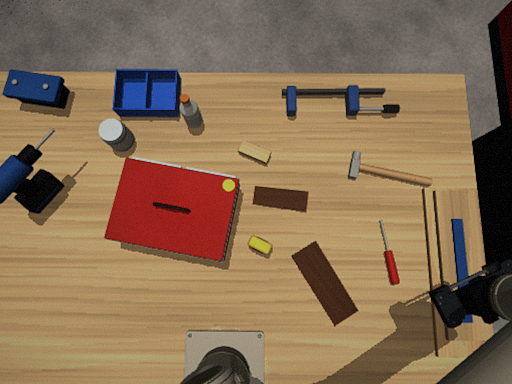

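View pics/b.png

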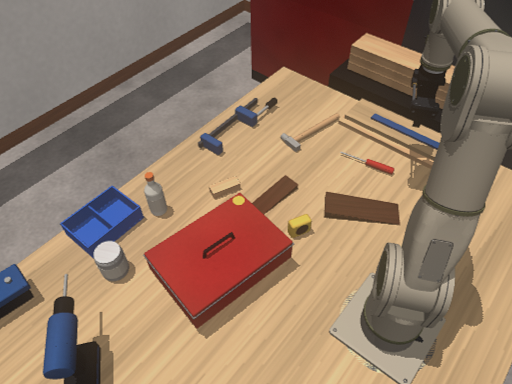

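The top view shows two things that could be the wedge: a small dark one at (281,198) and a large dark plank at (325,283). I choose the small one. The yellow dot is at (229,185), the tape at (260,245) and the offcut at (255,152). The side view agrees: small wedge at (275,195), dot at (239,201).

```bash
cat >> h.py <<'E'
def blob(m,near):
    n,l,st,ce=cv2.connectedComponentsWithStats(m.astype(np.uint8))
    i=1+np.argmin([np.hypot(*(ce[k]-near))+(1e3 if st[k,4]<25 else 0) for k in range(1,n)])
    return (l==i).astype(np.uint8),ce[i],st[i,4]
def dot(c,near):
    h=cv2.cvtColor(c['image'],cv2.COLOR_BGR2HSV)
    return blob((h[...,0]>22)&(h[...,0]<36)&(h[...,1]>150)&(h[...,2]>120),near)
def tri(c1,p1,c2,p2):
    A=[];B=[]
    for c,p in((c1,p1),(c2,p2)):
        o=np.array(c['cam_to_world'])[:3,3]; d=ray(c,*p,0)-o; d/=np.linalg.norm(d); P=np.eye(3)-np.outer(d,d);A.append(P);B.append(P@o)
    return np.linalg.lstsq(np.vstack(A),np.hstack(B),rcond=None)[0]
def wedge(c,near):
    h=cv2.cvtColor(c['image'],cv2.COLOR_BGR2HSV)
    m=((h[...,0]<14)|(h[...,0]>170))&(h[...,2]<100)&(h[...,1]>60)&(h[...,1]<210)
    m=cv2.morphologyEx(m.astype(np.uint8),cv2.MORPH_OPEN,np.ones((3,3)))
    return blob(m,near)
E
python3 - <<'E'
from h import *
a=snap('top');b=snap('side')
m,p,n=dot(a,(229,185)); m2,p2,n2=dot(b,(239,201))
print('dot',p,n,ray(a,*p,.115),p2,n2,ray(b,*p2,.115),tri(a,p,b,p2))
m,p,n=wedge(a,(281,198)); 
q=cv2.boxPoints(cv2.minAreaRect(cv2.findNonZero(m)));print('wedge',p,n,q)
for z in(0,.01,.022): print(z,[ray(a,*k,z)[:2].round(4).tolist() for k in q])
h=cv2.cvtColor(a['image'],cv2.COLOR_BGR2HSV)
mr,pr,nr=blob(((h[...,0]<6)|(h[...,0]>174))&(h[...,1]>200)&(h[...,2]>110),(175,210))
q=cv2.boxPoints(cv2.minAreaRect(cv2.findNonZero(mr)));print('chest',nr,q,[ray(a,*k,.115)[:2].round(4).tolist() for k in q])
mt,pt,nt=dot(a,(260,245));print('tape',ray(a,*pt,.06))
qt=cv2.boxPoints(cv2.minAreaRect(cv2.findNonZero(mt)));print([ray(a,*k,.06)[:2].round(3).tolist() for k in qt])
cr=a['image'][130:270,190:340].copy()
v=cv2.resize(cr,None,fx=4,fy=4,interpolation=cv2.INTER_CUBIC)
for mm,col in((m,(0,255,0)),(mr,(255,255,0))):
    cs,_=cv2.findContours(mm[130:270,190:340].copy(),0,1); cv2.drawContours(v,[x*4+2 for x in cs],-1,col,1)
cv2.imwrite('pics/c.png',v)
E
```

```text
dot [228.42727273 184.91818182] 110 [ 0.53323108 -0.01244412  0.115     ] [238.22058824 200.22058824] 68 [ 0.53145736 -0.01014739  0.115     ] [ 0.5337873  -0.01225526  0.11128195]
wedge [280.30952381 197.90890269] 966 [[252.4166  204.3964 ]
 [254.43246 185.74945]
 [307.48807 191.4852 ]
 [305.4722  210.13214]]
0 [[0.4947, -0.0808], [0.5554, -0.0868], [0.5379, -0.2572], [0.4775, -0.2496]]
0.01 [[0.4931, -0.081], [0.5533, -0.0868], [0.536, -0.2557], [0.4761, -0.2482]]
0.022 [[0.4913, -0.0811], [0.5508, -0.0869], [0.5336, -0.2539], [0.4745, -0.2465]]
chest 8830 [[104.38463 237.07692]
 [120.69231 155.53847]
 [237.61537 178.92308]
 [221.3077  260.46155]] [[0.3809, 0.3328], [0.619, 0.3057], [0.5512, -0.0387], [0.3191, 0.0026]]
tape [ 0.3667503  -0.10329536  0.06      ]
[[0.366, -0.068], [0.394, -0.081], [0.366, -0.138], [0.339, -0.125]]
```

View pics/c.png

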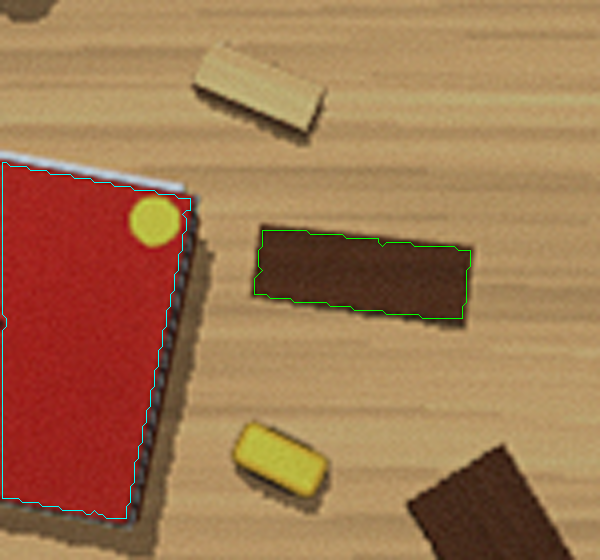

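The crop confirms the choice: the green outline is the small wedge, running from (253,195) to (307,201), thin end left, with offcut and tape on either side. Results:
- **Dot:** about (0.533, -0.012).
- **Wedge:** butt at (0.504, -0.250), heading (0.122, 0.993), which passes right through the foot point.

Next I move above the dot with the fingers shut and tool x along the wedge heading.

>>> {"op": "move_arm", "data": {"targets": [[[4, -3.28, 0], [0, 0, 0], 0], [[4, -3.28, 0], [0, 0, 0], 0], [[4, -3.28, 0], [0, 0, 0], 0], [[4, -3.28, 0], [0, 0, 0], 0], [[4, -3.28, 0], [0, 0, 0], 0], [[4, -3.28, 0], [0, 0, 0], 0], [[4, -3.28, 0], [0, 0, 0], 0], [[4, -3.28, 0], [0, 0, 0], 0], [[4, -3.28, 0], [0, 0, 0], 0], [[4, -3.28, 0], [0, 0, 0], 0], [[4, -3.28, 0], [0, 0, 0], 0], [[4, -3.28, 0], [0, 0, 0], 0], [[0, 0, 0], [0, 0, -0.17], 0], [[0, 0, 0], [0, 0, -0.17], 0], [[0, 0, 0], [0, 0, -0.17], 0], [[0, 0, 0], [0, 0, -0.17], 0], [[0, 0, 0], [0, 0, -0.17], 0], [[0, 0, 0], [0, 0, -0.17], 0], [[0, 0, 0], [0, 0, 0], 0]]}}

```text
time: 2.58
ee_pos: [0.5326, -0.0126, 0.2224]
eef_rot: [0.75, 0.661, -0.0, -0.0]
ft_force: [0.8, 0.0, -0.0]
width: 0.0009
grip_force: 0.0
```

>>> {"op": "move_arm", "data": {"targets": [[[0, 0, 3], [0, 0, 0], 0], [[0, 0, 3], [0, 0, 0], 0], [[0, 0, 3], [0, 0, 0], 0], [[0, 0, 0.8], [0, 0, 0], 0], [[0, 0, 0.4], [0, 0, 0], 0], [[0, 0, 0], [0, 0, 0], 0]]}}

```text
time: 3.32
ee_pos: [0.5333, -0.0124, 0.1214]
eef_rot: [0.75, 0.661, 0.0, 0.0]
ft_force: [0.8, 0.1, 0.6]
width: 0.0008
grip_force: 0.0
```

>>> {"op": "move_arm", "data": {"targets": [[[0, 0, 0.2], [0, 0, 0], 0], [[0, 0, 0.2], [0, 0, 0], 0], [[0, 0, 0], [0, 0, 0], 0]]}}

```text
time: 3.7
ee_pos: [0.5327, -0.0125, 0.1166]
eef_rot: [0.75, 0.662, -0.0, 0.0]
ft_force: [0.4, 0.6, -0.3]
width: 0.0001
grip_force: 0.0
```

>>> {"op": "move_arm", "data": {"targets": [[[0, 0, 0.15], [0, 0, 0], 0], [[0, 0, 0.15], [0, 0, 0], 0], [[0, 0, 0.15], [0, 0, 0], 0], [[0, 0, 0], [0, 0, 0], 0]]}}

```text
time: 4.2
ee_pos: [0.5333, -0.0128, 0.1124]
eef_rot: [0.75, 0.661, 0.0, 0.0]
ft_force: [2.4, -2.9, 4.1]
width: 0.0006
grip_force: 2.3
```

>>> {"op": "move_arm", "data": {"targets": [[[0, 0, 0.15], [0, 0, 0], 0], [[0, 0, 0.15], [0, 0, 0], 0], [[0, 0, 0], [0, 0, 0], 0]]}}

```text
time: 4.58
ee_pos: [0.5329, -0.0124, 0.1091]
eef_rot: [0.75, 0.662, 0.0, 0.0]
ft_force: [3.1, -2.0, 3.9]
width: 0.0002
grip_force: 2.2
```

>>> {"op": "move_arm", "data": {"targets": [[[0, 0, 0.1], [0, 0, 0], 0], [[0, 0, 0], [0, 0, 0], 0], [[0, 0, 0], [0, 0, 0], 0]]}}

```text
time: 4.95
ee_pos: [0.5328, -0.0124, 0.1081]
eef_rot: [0.75, 0.662, 0.0, 0.0]
ft_force: [2.3, -1.9, 4.8]
width: 0.0005
grip_force: 2.4
```

Run:
```python
from h import *
a=snap('side');print(dot(a,(239,201))[1:]);print(r.read_state()['ft_force'])
```

```text
(array([303.97058824, 217.70588235]), np.int32(34))
[ 2.88258061 -2.23387368  3.57103357]
```

>>> {"op": "move_arm", "data": {"targets": [[[0, 0, -0.4], [0, 0, 0], 0], [[0, 0, -0.4], [0, 0, 0], 0], [[0, 0, -0.8], [0, 0, 0], 0], [[0, 0, -3], [0, 0, 0], 0], [[0, 0, -5], [0, 0, 0], 0], [[-6, 0, 0], [0, 0, 0], 30], [[-6, 0, 0], [0, 0, 0], 30], [[-6, 0, 0], [0, 0, 0], 30], [[-6, 0, 0], [0, 0, 0], 30], [[-3, 0, 0], [0, 0, 0], 30], [[0, 0, 0], [0, 0, 0], 30]]}}

```text
time: 6.38
ee_pos: [0.4979, -0.2832, 0.2039]
eef_rot: [0.751, 0.66, -0.0, -0.0]
ft_force: [-0.3, 0.3, 0.3]
width: 0.0261
grip_force: 0.0
```

Run:
```python
from h import *
a=snap('top');b=snap('side')
m,p,n=dot(a,(229,185)); m2,p2,n2=dot(b,(239,201))
print('dot',p,n,ray(a,*p,.115),p2,n2)
m,p,n=wedge(b,(275,195));print('side wedge',p,n)
q=cv2.boxPoints(cv2.minAreaRect(cv2.findNonZero(m)));print([ray(b,*k,.022)[:2].round(4).tolist() for k in q])
print(r.read_state()['ee_pos'])
v=np.hstack([cv2.resize(i['image'][130:260,180:330],None,fx=2.6,fy=2.6) for i in(a,b)]);cv2.imwrite('pics/d.png',v)
```

```text
dot [228.375      184.83928571] 112 [ 0.53346261 -0.01228812  0.115     ] [300.10344828 219.44827586] 58
side wedge [216.03478261 243.94782609] 115
[[0.5394, 0.1608], [0.5265, 0.0419], [0.5048, 0.0484], [0.5185, 0.1659]]
[ 0.49922295 -0.27962003  0.20418144]
```

View pics/d.png

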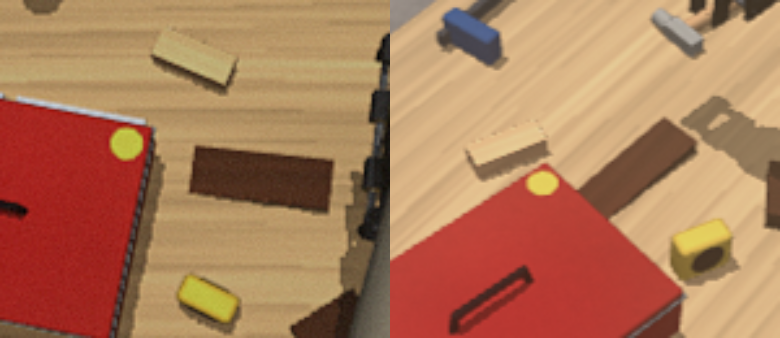

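The dot is back at (228,185), the chest is level again and the wedge is untouched, with the gripper just behind the butt. Now I lower it.

>>> {"op": "move_arm", "data": {"targets": [[[0, 0, 4], [0, 0, 0], 29], [[0, 0, 4], [0, 0, 0], 29], [[0, 0, 4], [0, 0, 0], 29], [[0, 0, 4], [0, 0, 0], 29], [[0, 0.1, 2], [0, 0, 0], 29], [[0, 0, 1.0], [0, 0, 0], 29], [[0, 0, 0.6], [0, 0, 0], 29], [[0, 0, 0], [0, 0, 0], 29]]}}

```text
time: 7.48
ee_pos: [0.5005, -0.2807, 0.0087]
eef_rot: [0.75, 0.662, 0.0, 0.0]
ft_force: [-0.1, 0.2, -0.1]
width: 0.0255
grip_force: 0.0
```

>>> {"op": "move_arm", "data": {"targets": [[[0.8, 0, 0], [0, 0, 0], 29], [[0.8, 0, 0], [0, 0, 0], 29], [[0.8, 0, 0], [0, 0, 0], 29], [[0.8, 0, 0], [0, 0, 0], 29], [[0.8, 0, 0], [0, 0, 0], 29], [[0.8, 0, 0], [0, 0, 0], 29], [[0.8, 0, 0], [0, 0, 0], 29], [[0.8, 0, 0], [0, 0, 0], 29], [[0, 0, 0], [0, 0, 0], 29]]}}

```text
time: 8.6
ee_pos: [0.5082, -0.216, 0.008]
eef_rot: [0.749, 0.662, 0.0, -0.0]
ft_force: [0.4, 0.5, -0.3]
width: 0.0252
grip_force: 0.0
```

Run:
```python
from h import *
a=snap('top');b=snap('side')
m,p,n=wedge(a,(265,195));print(p,n,r.read_state()['ee_pos'],r.read_state()['ft_force'])
v=np.hstack([cv2.resize(i['image'][130:260,180:330],None,fx=2.6,fy=2.6) for i in(a,b)]);cv2.imwrite('pics/e.png',v)
```

```text
[262.93728223 195.68524971] 861 [ 0.50803088 -0.2169716   0.0080171 ] [0.41858694 0.10712582 0.01264856]
```

View pics/e.png

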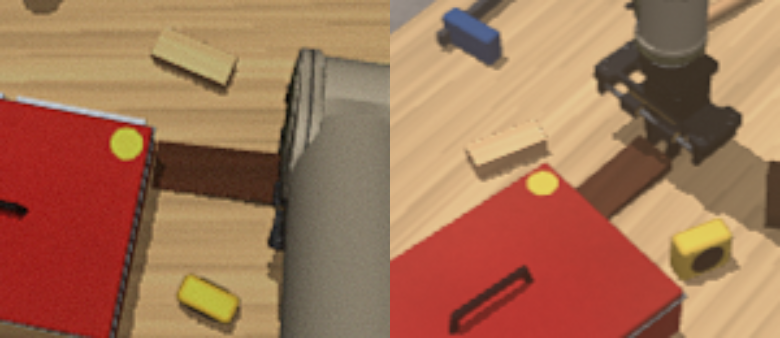

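The wedge is sliding straight and now enters under the chest edge next to the dot. The offcut and tape have not moved. I keep pushing.

>>> {"op": "move_arm", "data": {"targets": [[[0.6, 0, 0], [0, 0, 0], 29], [[0.6, 0, 0], [0, 0, 0], 29], [[0.6, 0, 0], [0, 0, 0], 29], [[0.6, 0, 0], [0, 0, 0], 29], [[0.6, 0, 0], [0, 0, 0], 29], [[0.6, 0, 0], [0, 0, 0], 29], [[0.6, 0, 0], [0, 0, 0], 29]]}}

```text
time: 9.57
ee_pos: [0.5133, -0.1749, 0.0081]
eef_rot: [0.75, 0.662, -0.0, 0.0]
ft_force: [-0.1, -0.5, -0.6]
width: 0.0252
grip_force: 0.2
```

>>> {"op": "move_arm", "data": {"targets": [[[0.2, 0, 0], [0, 0, 0], 29], [[0.2, 0, 0], [0, 0, 0], 29], [[0.2, 0, 0], [0, 0, 0], 29]]}}

```text
time: 9.95
ee_pos: [0.5141, -0.1695, 0.0081]
eef_rot: [0.75, 0.661, -0.0, 0.0]
ft_force: [0.2, -1.0, 0.3]
width: 0.0252
grip_force: 0.3
```

>>> {"op": "move_arm", "data": {"targets": [[[0.2, 0, 0], [0, 0, 0], 29], [[0.2, 0, 0], [0, 0, 0], 29], [[0.2, 0, 0], [0, 0, 0], 29]]}}

```text
time: 10.32
ee_pos: [0.5149, -0.1633, 0.0081]
eef_rot: [0.75, 0.662, 0.0, 0.0]
ft_force: [-0.7, -0.7, -0.2]
width: 0.0255
grip_force: 0.3
```

>>> {"op": "move_arm", "data": {"targets": [[[0.15, 0, 0], [0, 0, 0], 29], [[0.15, 0, 0], [0, 0, 0], 29], [[0.15, 0, 0], [0, 0, 0], 29]]}}

```text
time: 10.7
ee_pos: [0.5154, -0.1589, 0.0081]
eef_rot: [0.75, 0.662, 0.0, 0.0]
ft_force: [-0.2, -0.3, -0.2]
width: 0.0252
grip_force: 0.4
```

>>> {"op": "move_arm", "data": {"targets": [[[0.15, 0, 0], [0, 0, 0], 29], [[0.15, 0, 0], [0, 0, 0], 29], [[0.15, 0, 0], [0, 0, 0], 29]]}}

```text
time: 11.08
ee_pos: [0.5159, -0.1544, 0.0081]
eef_rot: [0.75, 0.662, 0.0, 0.0]
ft_force: [-0.3, -1.9, 0.3]
width: 0.0254
grip_force: 0.4
```

>>> {"op": "move_arm", "data": {"targets": [[[0.15, 0, 0], [0, 0, 0], 29], [[0.15, 0, 0], [0, 0, 0], 29]]}}

```text
time: 11.32
ee_pos: [0.5163, -0.1514, 0.008]
eef_rot: [0.75, 0.662, 0.0, 0.0]
ft_force: [0.6, -1.1, 1.1]
width: 0.0256
grip_force: 0.4
```

>>> {"op": "move_arm", "data": {"targets": [[[0.15, 0, 0], [0, 0, 0], 29], [[0.15, 0, 0], [0, 0, 0], 29]]}}

```text
time: 11.58
ee_pos: [0.5166, -0.1488, 0.0081]
eef_rot: [0.75, 0.661, -0.0, 0.0]
ft_force: [0.3, -2.7, 0.8]
width: 0.0249
grip_force: 1.4
```

>>> {"op": "move_arm", "data": {"targets": [[[0.15, 0, 0], [0, 0, 0], 29], [[0.15, 0, 0], [0, 0, 0], 29]]}}

```text
time: 11.82
ee_pos: [0.5169, -0.1464, 0.0081]
eef_rot: [0.75, 0.661, -0.0, 0.0]
ft_force: [-0.4, -7.0, 0.5]
width: 0.0252
grip_force: 3.0
```

>>> {"op": "move_arm", "data": {"targets": [[[0.15, 0, 0], [0, 0, 0], 29], [[0.15, 0, 0], [0, 0, 0], 29]]}}

```text
time: 12.08
ee_pos: [0.5171, -0.1443, 0.0081]
eef_rot: [0.75, 0.661, -0.001, 0.001]
ft_force: [-1.4, -8.4, 0.1]
width: 0.0256
grip_force: 4.5
```

Run:
```python
from h import *
a=snap('top');b=snap('side')
m,p,n=dot(a,(229,185)); m2,p2,n2=dot(b,(239,201))
print('dot',p,n,ray(a,*p,.115),p2,n2,r.read_state()['ee_pos'],r.read_state()['ft_force'])
v=np.hstack([cv2.resize(i['image'][130:260,180:330],None,fx=2.6,fy=2.6) for i in(a,b)]);cv2.imwrite('pics/f.png',v)
```

```text
dot [228.29464286 184.86607143] 112 [ 0.53338191 -0.01205794  0.115     ] [298.72916667 220.48958333] 96 [ 0.51713563 -0.14413912  0.00807188] [-7.12179203e-01 -7.65660871e+00  1.83849362e-03]
```

View pics/f.png

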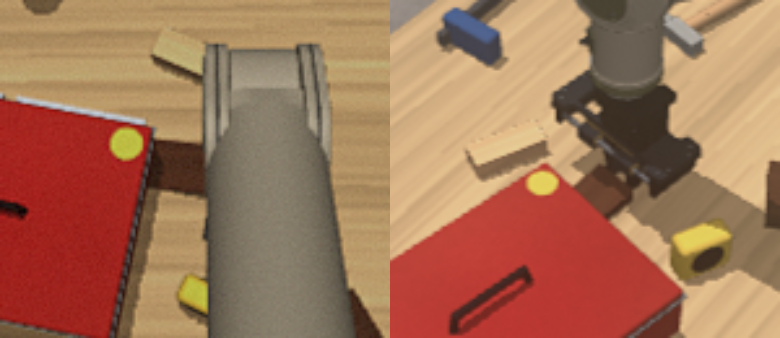

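The chest has not moved and the wedge is in under the dot corner with the push at 8 N, so it is snug. The offcut and tape are untouched. Next I back off, rise, shut the fingers and press on the dot.

>>> {"op": "move_arm", "data": {"targets": [[[-0.5, 0, 0], [0, 0, 0], 29], [[-1.5, 0, 0], [0, 0, 0], 29], [[-1, 0, -1], [0, 0, 0], 29], [[0, 0, -5], [0, 0, 0], 29], [[0, 0, -5], [0, 0, 0], 0], [[0, 0, -4.2], [0, 0, 0], 0], [[5.4, 0, 0], [0, 0, 0], 0], [[5.4, 0, 0], [0, 0, 0], 0], [[5, 0, 0], [0, 0, 0], 0], [[0, 0, 1.5], [0, 0, 0], 0], [[0, 0, 1.5], [0, 0, 0], 0], [[0, 0, 0.8], [0, 0, 0], 0], [[0, 0, 0], [0, 0, 0], 0]]}}

```text
time: 13.8
ee_pos: [0.5329, -0.0167, 0.1213]
eef_rot: [0.75, 0.661, -0.001, -0.0]
ft_force: [0.2, 0.1, 0.2]
width: 0.0002
grip_force: 0.0
```

Run:
```python
from h import *
s=r.read_state();print(s['ee_pos'],s['ft_force'],s['width'])
```

```text
[ 0.53287198 -0.01671661  0.12131852] [0.22117911 0.08405472 0.16219281] 0.00020688400620864347
```

>>> {"op": "move_arm", "data": {"targets": [[[0.3, 0, 0.3], [0, 0, 0], 0], [[0, 0, 0.2], [0, 0, 0], 0], [[0, 0, 0.1], [0, 0, 0], 0], [[0, 0, 0.1], [0, 0, 0], 0], [[0, 0, 0], [0, 0, 0], 0]]}}

```text
time: 14.42
ee_pos: [0.5338, -0.0126, 0.1153]
eef_rot: [0.75, 0.662, 0.0, 0.0]
ft_force: [-0.0, 0.0, 1.7]
width: 0.0001
grip_force: 1.2
```

>>> {"op": "move_arm", "data": {"targets": [[[0, 0, 0.07], [0, 0, 0], 0], [[0, 0, 0], [0, 0, 0], 0]]}}

```text
time: 14.68
ee_pos: [0.534, -0.0127, 0.1152]
eef_rot: [0.75, 0.662, 0.0, 0.0]
ft_force: [-3.3, 0.1, 9.6]
width: 0.0006
grip_force: 4.5
```

>>> {"op": "move_arm", "data": {"targets": [[[0, 0, 0.03], [0, 0, 0], 0], [[0, 0, 0], [0, 0, 0], 0], [[0, 0, 0], [0, 0, 0], 0], [[0, 0, 0], [0, 0, 0], 0]]}}

```text
time: 15.18
ee_pos: [0.534, -0.0127, 0.1151]
eef_rot: [0.75, 0.662, 0.0, 0.0]
ft_force: [-4.6, -0.7, 11.9]
width: 0.0005
grip_force: 5.7
```

>>> {"op": "move_arm", "data": {"targets": [[[0, 0, -0.3], [0, 0, 0], 0], [[0, 0, -0.7], [0, 0, 0], 0], [[0, 0, -4], [0, 0, 0], 0], [[0, 0, -5], [0, 0, 0], 0], [[-6, 0, 0], [0, 0, 0], 0], [[-6, 0, 0], [0, 0, 0], 0], [[-6, 0, 0], [0, 0, 0], 0], [[-6, 0, 0], [0, 0, 0], 0], [[-6, 0, 0], [0, 0, 0], 0], [[0, 0, 0], [0, 0, 0], 0], [[0, 0, 0], [0, 0, 0], 0]]}}

```text
time: 16.55
ee_pos: [0.4965, -0.3096, 0.214]
eef_rot: [0.75, 0.662, 0.0, -0.0]
ft_force: [0.2, 0.8, -0.5]
width: 0.0005
grip_force: 0.0
```

Run:
```python
from h import *
a=snap('top');b=snap('side')
m,p,n=dot(a,(229,185)); m2,p2,n2=dot(b,(239,201))
print('dot',p,n,ray(a,*p,.115),p2,n2)
v=np.hstack([cv2.resize(i['image'][130:260,180:330],None,fx=2.6,fy=2.6) for i in(a,b)]);cv2.imwrite('pics/g.png',v)
```

```text
dot [228.25892857 184.95535714] 112 [ 0.53311788 -0.01196069  0.115     ] [238.         201.61538462] 26
```

View pics/g.png

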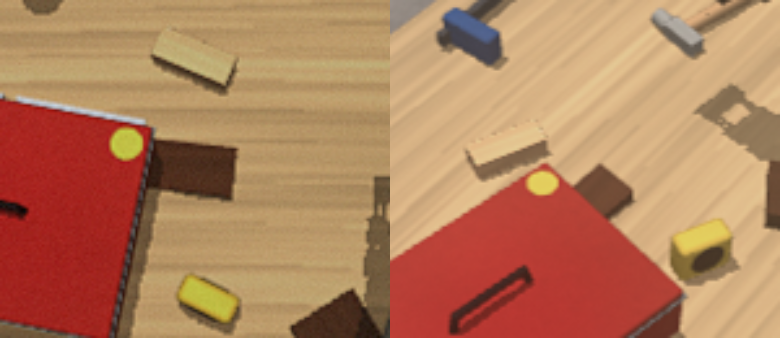

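The chest is level with its dot still at (228,185). The wedge sits in line under the corner, the bystanders are untouched and the robot is clear. I hand in.

```bash
python3 -c "
from bench import r
print(r.close_job())"
```

```text
the job is handed in; nothing more can be done
None
```

The job is handed in, with no verdict returned: the first press rocked the corner, the wedge went in snug (about 8 N push), and a second press of about 12 N on the dot found no give, with chest and bystanders where they were.

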